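Sort pen cases by length into the rack with hidden stops

TASK

Put the three pen cases away lying flat in the wooden rack, one to a bay, so that each is pushed fully home and its near end is flush with the rack's front edge. The bays have end stops at different depths, one to suit each length, out of sight under the hood, so find by feel which bay suits which case and move any case that stands proud or goes in too far. Leave the other things on the desk where they are.

Things in the scene. Friction and masses are not known exactly. Their poses are not given: they have to be found in the camera images.
- rack: pale wooden rack fixed to the desk, 180 mm deep (x), 236 mm wide (y), 49 mm high. Origin: middle of the front edge (towards the robot), on the desk; x points into the bays, y to the left bay, z up. Three parallel bays 74 mm apart (y = 74, 0, -74 mm), open at the front; their floors, 8 mm above the desk, are 34 mm wide between flat strips whose tops are 12 mm above the desk.
- hood (a point): middle of the front edge of the hood's top, 49 mm above the desk. The hood covers the bays from 85 mm behind the rack's front edge to its back; before it they are open above. Each bay's mouth under it is 36 mm wide between rounded piers, its ceiling 42 mm above the desk (34 mm above the bay floor). x points into the bays.
- bay0 (a point): left bay of the rack (seen from the robot): the point on the bay's floor, in its middle, at the front edge; its x axis points into the bay, z up. Under the hood it ends at a rigid fixed stop, 120, 140 or 160 mm behind the front edge (each depth in one bay; which differs each time and is not reported, only felt).
- bay1 (a point): middle bay of the rack (seen from the robot): the point on the bay's floor, in its middle, at the front edge; its x axis points into the bay, z up. Under the hood it ends at a rigid fixed stop, 120, 140 or 160 mm behind the front edge (each depth in one bay; which differs each time and is not reported, only felt).
- bay2 (a point): right bay of the rack (seen from the robot): the point on the bay's floor, in its middle, at the front edge; its x axis points into the bay, z up. Under the hood it ends at a rigid fixed stop, 120, 140 or 160 mm behind the front edge (each depth in one bay; which differs each time and is not reported, only felt).
- case_short: the shortest of three look-alike closed pen cases: an aluminium bar-shaped case with black end caps, 120 mm long, 26 mm wide, 28 mm high, about 0.05 to 0.1 kg, lying on the desk. Origin: centre of the underside; x along the length (both ends are alike), z up. Fits the bay with its stop 120 mm deep; in a shallower one it stands proud by 20 mm or more, in a deeper one it goes 20 mm or more past flush.
- case_medium: the middle one of three look-alike closed pen cases: an aluminium bar-shaped case with black end caps, 140 mm long, 26 mm wide, 28 mm high, about 0.05 to 0.1 kg, lying on the desk. Origin: centre of the underside; x along the length (both ends are alike), z up. Fits the bay with its stop 140 mm deep; in a shallower one it stands proud by 20 mm or more, in a deeper one it goes 20 mm or more past flush.
- case_long: the longest of three look-alike closed pen cases: an aluminium bar-shaped case with black end caps, 160 mm long, 26 mm wide, 28 mm high, about 0.05 to 0.1 kg, lying on the desk. Origin: centre of the underside; x along the length (both ends are alike), z up. Fits the bay with its stop 160 mm deep; in a shallower one it stands proud by 20 mm or more, in a deeper one it goes 20 mm or more past flush.
- ink_bottle: square dark ink bottle, 46x46x52 mm, origin centre of underside; a bystander
- eraser: eraser in a card sleeve, 20x44x12 mm, origin centre of underside, y along its length; a bystander
- pencil_1: yellow hexagonal pencil, 8x174x8 mm, origin about its middle on the underside, y along its length; a bystander
- pin_tin: round brass pin box with a knobbed lid, 47 mm across, 34 mm high, origin centre of underside; a bystander
Mind the look-alikes: they are no part of the job. Leave any blue or red look-alike of the case_short alone.

How it is judged (in metres and radians):
At the end, for the whole second after the job is handed in: Each case lies flat on the floor of a bay (within 4 mm in height, 9 mm of the bay's middle, 0.08 rad of its direction), its near end flush with the rack's front edge within 5 mm, all three at once and at rest (x of case_short in the frame of rack between 0.055 and 0.065 m and z of case_short in the frame of rack between 0.004 and 0.012 m and (y of case_short in the frame of rack between -0.083 and -0.065 m or y of case_short in the frame of rack between -0.009 and 0.009 m or y of case_short in the frame of rack between 0.065 and 0.083 m) and angle between the x axis of each of case_short, case_medium, case_long and the x axis of rack, either way round below 0.08 rad and linear speed of each of case_short, case_medium, case_long below 0.01 m/s and x of case_medium in the frame of rack between 0.065 and 0.075 m and z of case_medium in the frame of rack between 0.004 and 0.012 m and (y of case_medium in the frame of rack between -0.083 and -0.065 m or y of case_medium in the frame of rack between -0.009 and 0.009 m or y of case_medium in the frame of rack between 0.065 and 0.083 m) and x of case_long in the frame of rack between 0.075 and 0.085 m and z of case_long in the frame of rack between 0.004 and 0.012 m and (y of case_long in the frame of rack between -0.083 and -0.065 m or y of case_long in the frame of rack between -0.009 and 0.009 m or y of case_long in the frame of rack between 0.065 and 0.083 m)); the robot touches nothing.
It fails at once if the ink bottle is moved more than 25 mm (distance of ink_bottle from where it was at the start of the episode above 0.025 m).
It fails at once if the eraser is moved more than 25 mm (distance of eraser from where it was at the start of the episode above 0.025 m).
It fails at once if the pencil 1 is moved more than 25 mm (distance of pencil_1 from where it was at the start of the episode above 0.025 m).
It fails at once if the pin tin is moved more than 25 mm (distance of pin_tin from where it was at the start of the episode above 0.025 m).
It also fails if it takes over 72 s, if anything falls off the work surface, if the arm or the gripper's body presses on something with over 40 N, if the wrist force passes 120 N, or if a joint passes its speed limit or range.

ROBOT

A 6-joint arm with a two-finger parallel gripper is mounted at the origin on a cart in front of the work surface, level with it; the furniture and walls round the work are solid. World frame = base frame: x ahead of the robot, y to its left, z up, the work surface at z = 0. Lengths are in mm, angles in rad, forces in N, time in s.
With the tool pointing down it reaches from about 425 to 950 mm from the base axis. Payload 14.7 kg.
Tool frame: the origin (TCP) lies between the finger pads; the fingertips stand robot.finger_overhang ahead of it and the grasp point (between the pads) lies 3 mm ahead of it (robot.finger_overhang is the distance from the TCP to the fingertips, in mm); z points along the fingers, y is the line along which they close (so a half turn about z gives the same grasp; the last joint's range is limited). The gripper opens to 85 mm and grips with 20 to 120 N. Pads are 22 mm wide; open, the fingers measure 114 mm over their backs; the gripper's body (76 mm by 85 mm) begins 54 mm behind the grasp point. The pads swing forward as they close: fully open they stand 13 mm farther back than shut.
Start: joints at [1.1, 0.48, 1.596, -0, 1.065, -0.047], TCP at [267.274, 592.501, 230.897] pointing down, gripper open.
Joint ranges: [-2.75, 2.75], [-0.82, 2.05], [0.23, 2.67], [-1.56, 4.7], [0.09, 2.69], [-2.92, 2.92]. Speed limits (rad/s): [1.89, 1.89, 2.39, 3.01, 3.01, 3.01].

INTERFACE

Orientations are given as a unit quaternion [w, x, y, z].
In Python, from bench import robot, eyes gives the robot as it stands.
- The arm moves only by the tool send_rows, never from a script. Its argument "commands" is a list of rows, each a list of 7 numbers: the shift along the tool's x, y, z in mm, then the turn, a rotation vector about the tool's x, y, z in rad, then the closure, from 0 (fully open) to 1 (shut). In form: [[tx, ty, tz, ax, ay, az, fingers], ...]. A call has 1 to 12 rows; each row is the pose to reach, as a shift and turn from the pose commanded when the call began, along the tool's axes at that moment; what a row does not reach only later rows make up. A row lasts 1/10 s, in which the tool goes at most 50 mm and 8.59 degrees, less where a joint would pass 70% of its speed; a pose out of reach is approached as far as the arm can. A call with a gripper value outside its range is refused whole. The fingers move at their own pace and stop on an object; "force" is the grip in N (left out, the last holds). Time passes only in rows, so rows that repeat a pose let the fingers close. It gives the time, the measured TCP pose, the force, the opening and the grip force at its end, in the units of the state.
- robot.get_state(): the state, without advancing time (a new reading comes with each control period).
- eyes.camera(name): name is "scene" or "top" or "wrist"; returns (picture, depth): 384x512x3 uint8, red, green, blue; 384x512 float32, mm along the optical axis (not along the pixel's ray), 0 where there is no reading.
- eyes.camera_params(name): a dict with "camera_matrix" (3x3 intrinsics, pixels), "rvec" (rotation vector, rad) and "tvec" (3), from world to camera coordinates, as OpenCV has them; the wrist camera has in their place "mount" (4x4, takes a point from camera to tool coordinates, whose origin is the TCP and whose axes are the flange's). Camera axes: x right, y down, z forward; pixel columns grow to the right and rows downward; lengths in mm; the calibration is good to about 2 mm. A picture is of the moment at which its call begins: read the wrist's pose just before it. camera_params takes no time and is no camera call.
- robot.close_job(): hands the job in; it is judged then, once.
The state is a dict: "clock": time; "joint_positions": joint angles; "qd": joint speeds; "joint_efforts": joint torques, N m; "ee_pos": TCP position; "orientation": TCP orientation; "contact_force": force on the tool from outside, world axes, zero at the start; "ft_torque": the same for the moment, N m; "grip_width": finger opening in mm; "grip_force": force on a finger pad.
Only numpy, scipy, OpenCV 4.12 (cv2) and the standard library are available. Lean on these libraries where they do the work, as an engineer would, in place of code of your own. Each camera call takes 0.05 s, during which the arm holds its last target. There are 200 camera calls.

## Working session

There is one attempt and no reset: what is moved stays moved. The work goes in short steps, Python scripts to look and compute and a tool call to move; the robot and the scene stay as the last step left them, time stands still between calls to the robot, and variables do not carry over. Pictures are saved under pics/ and viewed, at most 10 in all, crops included, and the job is handed in when it is done.

Besides the shell and the picture viewer there is one more tool, called after "Emit:" as name([rows], argument=value, ...), one row to a line, values as JSON. send_rows: Moves the arm, as the interface text tells. Its arguments: {"type":"object","properties":{"commands":{"type":"array","items":{"type":"array","items":{"type":"number"}}},"force":{"type":"number"}},"required":["commands"]}

```bash
ls; mkdir -p pics; cat > h.py <<'E'
import numpy as np, cv2
from bench import robot, eyes
def cam(name):
    s=robot.get_state(); im,d=eyes.camera(name); p=eyes.camera_params(name)
    K=np.array(p["camera_matrix"],float)
    if name=="wrist":
        from scipy.spatial.transform import Rotation as R
        q=s["orientation"]; T=np.eye(4); T[:3,:3]=R.from_quat([q[1],q[2],q[3],q[0]]).as_matrix(); T[:3,3]=s["ee_pos"]
        C=T@np.array(p["mount"])
    else:
        C=np.eye(4); Rm=cv2.Rodrigues(np.array(p["rvec"],float))[0]
        C[:3,:3]=Rm.T; C[:3,3]=-Rm.T@np.array(p["tvec"],float).ravel()
    return im,d,K,C
def ray(K,C,uv,z):
    uv=np.atleast_2d(np.array(uv,float)); r=np.c_[uv,np.ones(len(uv))]@np.linalg.inv(K).T@C[:3,:3].T
    o=C[:3,3]; return o+r*((z-o[2])/r[:,2])[:,None]
def pts(d,K,C):
    v,u=np.mgrid[:d.shape[0],:d.shape[1]]
    c=np.stack([(u-K[0,2])/K[0,0]*d,(v-K[1,2])/K[1,1]*d,d],-1)
    return c@C[:3,:3].T+C[:3,3]
def save(n,im,s=1): cv2.imwrite("pics/"+n,cv2.resize(im[...,::-1],None,fx=s,fy=s))
E
python3 - <<'E'
from h import *
print(robot.get_state(),robot.finger_overhang)
a=cam("top");b=cam("scene")
np.savez("t.npz",*a);np.savez("s.npz",*b)
print(a[2],a[3],b[3])
save("top.png",a[0],1.5);save("scene.png",b[0],1.5)
E
```

```text
pics
{'clock': 0.0, 'joint_positions': array([ 1.10043557e+00,  4.80785502e-01,  1.59685004e+00,  1.51883825e-05,
        1.06509437e+00, -4.66020682e-02]), 'qd': array([ 0.0008151 ,  0.00093548, -0.00054698, -0.00127906, -0.00102146,
        0.00148102]), 'joint_efforts': array([ 3.36049598e-03, -9.50627518e+01, -4.30194032e+01,  4.22756948e-04,
        1.16189409e-02, -1.09556147e-04]), 'ee_pos': array([267.07236315, 592.16652512, 230.31133617]), 'orientation': array([-1.51770624e-04,  2.10301153e-01,  9.77636487e-01, -5.48044439e-04]), 'contact_force': array([ 0.08134391, -0.17122832, -0.36420576]), 'ft_torque': array([-0.05157939,  0.00384121, -0.03196901]), 'grip_force': 0.0, 'grip_width': 85.43961310618131} 22.0
[[469.70022144   0.         257.99003766]
 [  0.         469.70022144 195.9563866 ]
 [  0.           0.           1.        ]] [[ 4.29302062e-03 -9.86238506e-01  1.65273047e-01  3.46899882e+02]
 [-9.99951044e-01 -2.76034584e-03  9.50216089e-03  1.64639407e+02]
 [-8.91518619e-03 -1.65305749e-01 -9.86202073e-01  1.34577815e+03]
 [ 0.00000000e+00  0.00000000e+00  0.00000000e+00  1.00000000e+00]] [[ 6.24882618e-01 -3.29506719e-01  7.07776120e-01 -6.84577579e+02]
 [-7.80647205e-01 -2.51441001e-01  5.72160262e-01 -8.39057661e+02]
 [-1.05667150e-02 -9.10056452e-01 -4.14349610e-01  7.89109699e+02]
 [ 0.00000000e+00  0.00000000e+00  0.00000000e+00  1.00000000e+00]]
```

View pics/top.png

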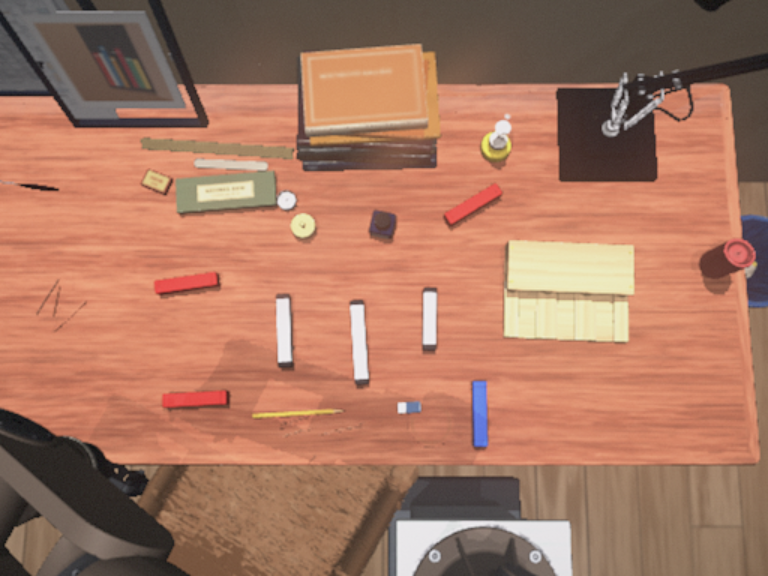

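View pics/scene.png

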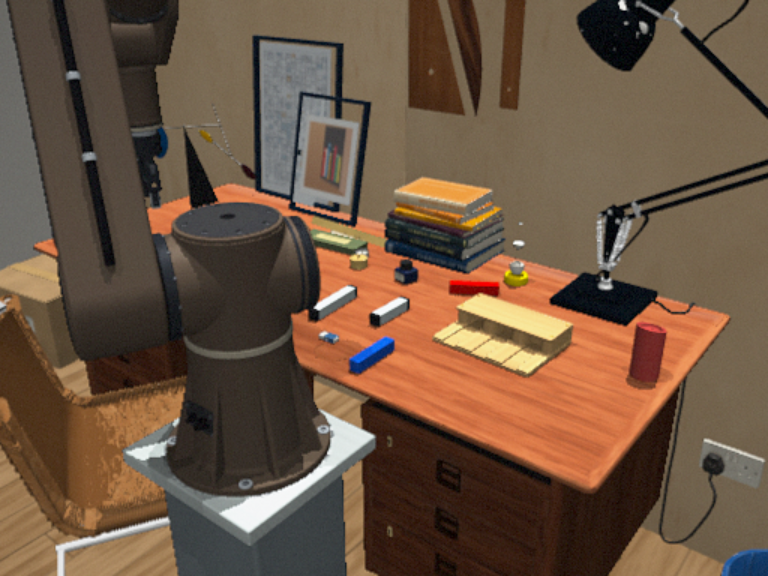

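The top view shows the aluminium cases at (284,331) medium, (360,342) long and (430,319) short (1.5x pixels). Look-alikes to leave are blue (480,413) and red (474,204), (187,283) and (195,399). The rack is at (567,290), with its hood on the far half.

```bash
python3 - <<'E'
from h import *
L=lambda n:[np.load(n)[k] for k in np.load(n).files]
im,d,K,C=L("t.npz"); ims,ds,Ks,Cs=L("s.npz")
P=pts(d,K,C)
hsv=cv2.cvtColor(im,cv2.COLOR_RGB2HSV)
m=((hsv[...,1]<60)&(hsv[...,2]>140)).astype(np.uint8)
m[:180]=0;m[280:]=0
def dark(c): pass
for c in cv2.findContours(m,0,1)[0]:
    if cv2.contourArea(c)<150: continue
    x,y,w,h=cv2.boundingRect(c)
    # include dark caps: anything standing 18..40 mm high in the neighbourhood by depth
    mm=np.zeros_like(m); mm[y-12:y+h+12,x-8:x+w+8]=1
    mm&=((P[...,2]>18)&(P[...,2]<40)).astype(np.uint8)
    cc=max(cv2.findContours(mm,0,1)[0],key=cv2.contourArea)
    top=np.median(P[...,2][m.astype(bool)&(mm>0)])
    w3=ray(K,C,cc[:,0,:],28.)[:,:2].astype(np.float32)
    w4=ray(K,C,c[:,0,:],28.)[:,:2].astype(np.float32)
    print("case px",x+w/2,y+h/2,"top z",top,"full",cv2.minAreaRect(w3),"white",cv2.minAreaRect(w4))
# rack
m=((hsv[...,0]>20)&(hsv[...,0]<35)&(hsv[...,1]>50)&(hsv[...,2]>150)).astype(np.uint8)
m[:, :325]=0; m[:150]=0; m[240:]=0
z=P[...,2]; 
for nm,lo,hi,zz in(("hood",40,58,49.),("front",3,25,12.)):
    k=m&((z>lo)&(z<hi)).astype(np.uint8)
    k=cv2.morphologyEx(k,cv2.MORPH_OPEN,np.ones((3,3),np.uint8))
    c=max(cv2.findContours(k,0,1)[0],key=cv2.contourArea)
    w=ray(K,C,c[:,0,:],zz)[:,:2].astype(np.float32)
    print(nm,np.median(z[k>0]),cv2.minAreaRect(w),cv2.boxPoints(cv2.minAreaRect(w)))
    pts_=P[k>0]
print("desk z",np.median(P[230:250,200:260,2]))
# bystanders positions
for n,(u,v) in dict(ink=(382,225),eraser=(409,408),pin=(303,226),pen=(297,412),blue=(480,413),red=(474,204)).items(): print(n,ray(K,C,(u/1.5,v/1.5),20)[0][:2])
# scene view check: heights of case & rack by scene depth
Ps=pts(ds,Ks,Cs); 
for u,v in((390,308),(333,300),(520,315),(480,340)): print("scene",Ps[int(v/1.5),int(u/1.5)])
save("c1.png",im[150:290,160:440],2.8)
E
```

```text
case px 239.5 228.0 top z 27.803332512247607 full ((479.4027404785156, 231.75479125976562), (159.1339111328125, 25.80107879638672), 4.11171293258667) white ((478.10076904296875, 230.3617706298828), (140.20289611816406, 26.644060134887695), 4.290557384490967)
case px 413.5 214.5 top z 18.810703846612682 full ((568.749267578125, -264.7560119628906), (2.7517170906066895, 11.81766128540039), 14.239821434020996) white ((517.62451171875, -259.75189208984375), (22.486705780029297, 69.3143539428711), 87.05217742919922)
case px 372.5 212.5 top z 18.491118366295268 full ((568.681884765625, -263.2537536621094), (2.6799097061157227, 9.100897789001465), 18.574565887451172) white ((520.9556884765625, -144.0205078125), (197.87545776367188, 73.65989685058594), 87.25215148925781)
case px 189.5 220.0 top z 27.73924189608431 full ((500.433837890625, 373.746826171875), (140.2174072265625, 26.887855529785156), 3.832653760910034) white ((499.9208984375, 372.8171691894531), (122.27275848388672, 26.23439598083496), 3.585054636001587)
case px 286.5 212.0 top z 27.756414212203936 full ((523.8145141601562, 99.
[... 622 characters left out ...]
]
 [ 666.5239    -51.992706]
 [ 602.34204   -49.76773 ]]
front 10.517793354742935 ((521.5708618164062, -223.71685791015625), (59.63833999633789, 74.88127136230469), 87.63236999511719) [[ 482.93033 -251.96385]
 [ 557.7477  -255.0573 ]
 [ 560.2114  -195.46986]
 [ 485.39404 -192.37642]]
desk z 1.1663234025282918
ink [704.65165123 187.6669604 ]
eraser [354.40641539 135.60489782]
pin [702.36074895 341.05358356]
pen [346.18679154 343.65867388]
blue [345.81677096   4.05695674]
red [747.15009714   8.70279689]
scene [513.52470008  90.05410815  28.17718906]
scene [464.9002402  219.97827064  27.37725871]
scene [ 621.34217761 -178.22578581   49.05839064]
scene [ 539.76844058 -132.49358256   10.45993368]
```

View pics/c1.png

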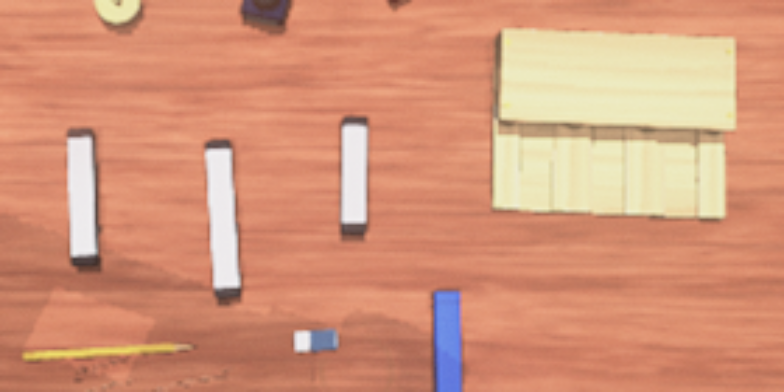

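Three aluminium cases are confirmed, with tops at 27.8 mm and lengths of about 117, 140 and 159 mm. The hood is 49 mm high. I'll start with the long case, since it meets every stop and so makes the best feeler.

```bash
cat >> h.py <<'E'
from scipy.spatial.transform import Rotation as R
def pose():
    s=robot.get_state(); q=s["orientation"]; return s, np.array(s["ee_pos"]), R.from_quat([q[1],q[2],q[3],q[0]])
def go(x,y,z,yawdeg):
    "shift+turn in tool axes to TCP (x,y,z), tool y at 90+yaw deg, pointing down"
    s,p,r=pose(); a=np.radians(yawdeg); c,si=np.cos(a),np.sin(a)
    T=R.from_matrix(np.array([[-c,-si,0],[-si,c,0],[0,0,-1]]).T) if False else R.from_matrix(np.column_stack([[-c,-si,0],[-si,c,0],[0,0,-1]]))
    print("from",p.round(1),"shift",r.inv().apply(np.array([x,y,z])-p).round(1),"turn",(r.inv()*T).as_rotvec().round(4))
E
python3 - <<'E'
from h import *
go(444.5,228.7,150,4.2)
E
```

```text
from [267.1 592.2 230.3] shift [-311.2 -258.3   80.6] turn [-1.100e-03 -3.000e-04 -4.971e-01]
```

Emit:
send_rows([
  [-35,-29,9,0,0,-0.06,0],
  [-70,-58,18,0,0,-0.12,0],
  [-105,-87,27,0,0,-0.18,0],
  [-140,-116,36,0,0,-0.24,0],
  [-175,-145,45,0,0,-0.3,0],
  [-210,-174,54,0,0,-0.36,0],
  [-245,-203,63,0,0,-0.42,0],
  [-280,-232,72,0,0,-0.48,0],
  [-311,-258,80,0,0,-0.497,0],
  [-311,-258,80,0,0,-0.497,0],
  [-311,-258,80,0,0,-0.497,0],
], force=40)

```text
clock: 1.2
ee_pos: [444.8, 228.6, 150.6]
orientation: [-0.0, -0.035, 0.999, -0.0]
contact_force: [0.3, -0.2, -0.6]
grip_width: 85.2
grip_force: 0.0
```

```bash
python3 - <<'E'
from h import *
im,d,K,C=cam("wrist"); save("w1.png",im); print(C.round(3))
go(444.5,228.7,28,4.2)
P=pts(d,K,C); k=((P[...,2]>22)&(P[...,2]<34)&(np.abs(P[...,1]-231)<45)).astype(np.uint8)
c=max(cv2.findContours(k,0,1)[0],key=cv2.contourArea); print(np.median(P[k>0],0))
w=ray(K,C,c[:,0,:],28.)[:,:2].astype(np.float32); print(cv2.minAreaRect(w)); print(cv2.boundingRect(c))
E
```

```text
[[-7.10000e-02  9.61000e-01  2.69000e-01  3.75594e+02]
 [ 9.97000e-01  6.90000e-02  1.80000e-02  2.22896e+02]
 [-1.00000e-03  2.70000e-01 -9.63000e-01  2.92971e+02]
 [ 0.00000e+00  0.00000e+00  0.00000e+00  1.00000e+00]]
from [444.6 229.5 150.8] shift [ 1.000e-01 -8.000e-01  1.228e+02] turn [ 0.     -0.0004 -0.0013]
[465.54210708 228.93040587  26.9845146 ]
((473.9668273925781, 229.28163146972656), (157.6665802001953, 25.216543197631836), 4.166558742523193)
(246, 142, 26, 142)
```

View pics/w1.png

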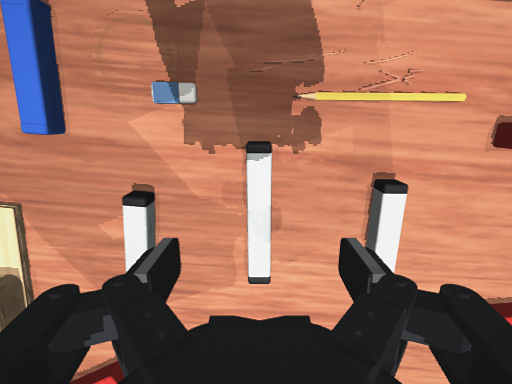

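The wrist view shows the long case centred between the fingers at (259,212), and both views agree to within a few mm. Descend and grip.

Emit:
send_rows([
  [0,-1,45,0,0,0,0],
  [0,-1,90,0,0,0,0],
  [0,-1,115,0,0,0,0],
  [0,-1,122,0,0,0,0],
  [0,-1,122,0,0,0,1],
  [0,-1,122,0,0,0,1],
  [0,-1,122,0,0,0,1],
  [0,-1,122,0,0,0,1],
  [0,-1,122,0,0,0,1],
  [0,-1,122,0,0,0,1],
], force=40)

```text
clock: 2.25
ee_pos: [445.0, 228.5, 29.3]
orientation: [0.0, -0.037, 0.999, 0.0]
contact_force: [-1.5, -0.1, -0.4]
grip_width: 0.2
grip_force: 0.0
```

```bash
python3 - <<'E'
from h import *
im,d,K,C=cam("wrist"); a=cam("top")[0]
save("w2.png",np.vstack([im,a[:]]),0.75); print(robot.get_state()["grip_width"])
E
```

```text
0.12143632703494149
```

View pics/w2.png

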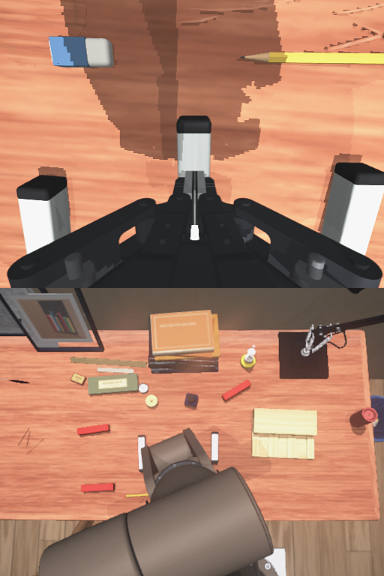

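```bash
python3 - <<'E'
from h import *
im,d,K,C=cam("wrist"); P=pts(d,K,C)
for v in (156,160,180,200,215,225,235,250,270,300,310,318,330): print(v,im[v,259],P[v,259].round(1),P[v,285].round(1))
print(cam("wrist")[3][:3,3], robot.get_state()["ee_pos"])
E
```

```text
156 [29 29 30] [395.5 223.8  13.7] [396.1 240.6  -0.5]
160 [33 33 35] [396.3 223.9  25.1] [398.7 240.9  -0.9]
180 [220 224 222] [407.  224.6  27.4] [411.9 242.2  -1.1]
200 [219 223 222] [418.5 225.5  27.2] [425.6 243.6  -1. ]
215 [219 223 221] [427.6 226.2  26.8] [436.7 244.8  -2. ]
225 [221 224 222] [433.5 226.6  27.4] [443.7 245.4  -1.2]
235 [34 34 35] [432.6 226.6  43.4] [ 4.508e+02  2.460e+02 -2.000e-01]
250 [34 34 35] [432.3 226.5  60.8] [436.  239.7  51.8]
270 [46 46 47] [439.4 227.1  66. ] [430.7 236.6  79.2]
300 [249 254 252] [484.8 230.4  26.5] [426.7 234.  102.7]
310 [247 247 247] [492.  230.9  26.8] [425.6 233.4 108.5]
318 [249 250 249] [497.2 231.3  27.9] [425.3 233.  112.1]
330 [35 36 38] [433.  226.7 108.4] [426.  232.8 115.6]
[375.49113764 222.49339664 171.27623592] [444.74779667 228.40040425  28.9474314 ]
```

```bash
python3 - <<'E'
from h import *
s,p,r=pose(); im,d,K,C=cam("wrist"); P=pts(d,K,C); print({k:np.round(s[k],2) for k in("clock","ee_pos","contact_force","grip_width","grip_force")})
k=(im.max(-1)<90)&(d>0)&(P[...,2]>29)&(np.abs(P[...,0]-445)<40)&(np.abs(P[...,1]-228)<40)
t=r.inv().apply(P[k]-p); o=np.argsort(-t[:,2]); print(t[o[:400:25]].round(1)); uv=np.argwhere(k)[o[:400:25]]; print(uv.tolist())
save("w3.png",im[190:384,130:390],3)
E
```

```text
{'clock': np.float64(2.45), 'ee_pos': array([444.75, 228.4 ,  28.95]), 'contact_force': array([ 0.39,  0.16, -0.94]), 'grip_width': np.float64(0.09), 'grip_force': np.float64(0.0)}
[[ 11.8   0.1  -3.8]
 [  8.4  -9.8  -6.9]
 [  7.9  -8.6  -8.5]
 [ 11.9   0.1  -9.6]
 [  8.4  -8.  -10.7]
 [  8.3  12.4 -11.9]
 [ 11.7  -2.  -13.1]
 [  8.1 -14.1 -13.9]
 [  8.1  11.  -15. ]
 [  8.5 -12.9 -15.9]
 [  8.4 -11.3 -16.9]
 [  7.7  -9.7 -17.8]
 [  8.1 -10.6 -18.6]
 [  8.1   7.1 -19.6]
 [  8.4   6.6 -20.3]
 [  8.3   7.  -21.1]]
[[228, 261], [236, 243], [238, 245], [232, 261], [239, 246], [240, 284], [235, 257], [242, 234], [243, 282], [243, 236], [244, 239], [246, 242], [246, 240], [247, 275], [247, 274], [248, 275]]
```

View pics/w3.png

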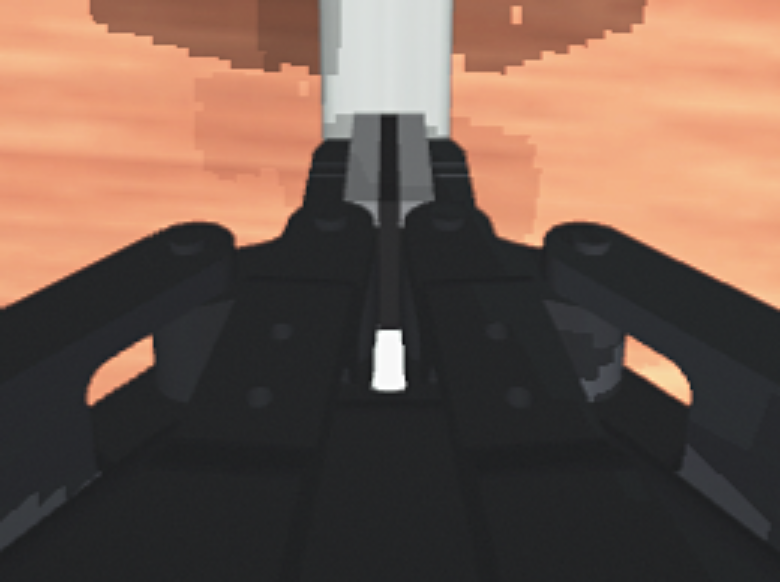

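Emit:
send_rows([
  [0,0,-25,0,0,0,1],
  [0,0,-50,0,0,0,1],
  [0,0,-50,0,0,0,1],
  [0,0,-50,0,0,0,1],
])

```text
clock: 2.9
ee_pos: [445.0, 228.6, 79.2]
orientation: [0.001, -0.037, 0.999, 0.0]
contact_force: [0.0, -0.1, -0.9]
grip_width: -0.3
grip_force: 0.0
```

```bash
cat > tips.py <<'E'
from h import *
s,p,r=pose(); im,d,K,C=cam("wrist"); P=pts(d,K,C); print({k:np.round(s[k],2) for k in("clock","ee_pos","contact_force","grip_width","grip_force")})
k=(d>0)&(P[...,2]>32)
t=r.inv().apply(P.reshape(-1,3)-p).reshape(P.shape); k&=(np.abs(t[...,0])<40)&(np.abs(t[...,1])<70)
T=t[k]; o=np.argsort(-T[:,2]); print(T[o[:300:20]].round(1)); print(np.argwhere(k)[o[:300:60]].tolist())
for v in range(200,330,12): print(v,im[v,259],t[v,259].round(1),t[v,268].round(1))
E
python3 tips.py
```

```text
{'clock': np.float64(2.9), 'ee_pos': array([445.05, 228.57,  79.21]), 'contact_force': array([ 0.02, -0.11, -0.91]), 'grip_width': np.float64(-0.3), 'grip_force': np.float64(0.0)}
[[ 11.9   4.   -4.1]
 [ 11.8  -0.4  -5.3]
 [  8.   -9.3  -6.2]
 [ 12.5  -5.4  -6.8]
 [ 12.2   4.5  -7.4]
 [  8.4  10.   -8.1]
 [  8.6 -11.3  -8.8]
 [ 12.4   0.1  -9.3]
 [ 12.8  -2.  -10.2]
 [  8.3   6.6 -10.6]
 [ 12.   -3.6 -11. ]
 [  8.7   8.1 -11.5]
 [ 12.4  -1.5 -12.1]
 [  8.  -10.5 -12.6]
 [  8.2   9.1 -12.9]]
[[228, 268], [229, 251], [237, 240], [239, 273], [233, 258]]
200 [205 212 209] [11.4 -1.1 52.3] [11.6  5.8 51.5]
212 [247 247 247] [ 2.1 -1.1 51.2] [ 2.2  5.9 51.1]
224 [247 247 247] [-8.  -1.  51.9] [-8.2  6.  52.3]
236 [30 30 31] [ 12.3  -1.  -15.6] [ 12.1   3.7 -15.1]
248 [32 32 32] [ 12.4  -0.9 -29.2] [ 12.7   3.2 -29.9]
260 [43 43 44] [ 10.9  -0.9 -37.6] [ 13.1   2.9 -41.5]
272 [41 42 43] [  4.5  -0.9 -37. ] [ 13.1   2.6 -50.9]
284 [41 41 42] [ -1.2  -0.9 -37.6] [ 12.4   2.4 -57.8]
296 [42 41 43] [ -7.2  -0.9 -38. ] [  0.6   2.8 -48.5]
308 [247 247 247] [-85.9  -1.   52.7] [ -5.4   2.8 -48.2]
320 [107 107 107] [ 10.5  -0.9 -73.7] [ 11.7   1.8 -75. ]
```

The tip measurement shows the fingertips end about 4 mm behind the reported TCP, not 22 mm ahead, so they closed in air above the untouched case. I'll go about 25 mm lower and grip nearer the near end, to keep the body clear of the hood.

```bash
python3 - <<'E'
from h import *
go(420,226.3,5,4.2)
E
```

```text
from [444.6 228.4  78.7] shift [24.7 -0.3 73.7] turn [-0.     -0.     -0.0001]
```

Emit:
send_rows([
  [12,0,0,0,0,0,0],
  [25,0,0,0,0,0,0],
  [25,0,0,0,0,0,0],
  [25,0,10,0,0,0,0],
  [25,0,25,0,0,0,0],
  [25,0,50,0,0,0,0],
  [25,0,68,0,0,0,0],
  [25,0,74,0,0,0,0],
  [25,0,74,0,0,0,0.3],
  [25,0,74,0,0,0,0.6],
  [25,0,74,0,0,0,1],
  [25,0,74,0,0,0,1],
], force=40)

```text
clock: 4.15
ee_pos: [420.3, 226.8, 5.6]
orientation: [0.001, -0.037, 0.999, 0.0]
contact_force: [0.2, 0.3, -0.4]
grip_width: 28.0
grip_force: 0.0
```

Emit:
send_rows([
  [0,0,0,0,0,0,1],
  [0,0,0,0,0,0,1],
  [0,0,0,0,0,0,1],
])

```text
clock: 4.45
ee_pos: [420.3, 226.8, 5.7]
orientation: [0.001, -0.037, 0.999, 0.0]
contact_force: [-0.5, -1.3, 7.5]
grip_width: 25.0
grip_force: 39.3
```

```bash
python3 - <<'E'
from h import *
L=lambda n:[np.load(n)[k] for k in np.load(n).files]
im,d,K,C=L("t.npz")
hsv=cv2.cvtColor(im,cv2.COLOR_RGB2HSV)
m=((hsv[...,0]>20)&(hsv[...,0]<40)&(hsv[...,2]>130)).astype(np.uint8); m[:, :325]=0; m[:150]=0; m[240:]=0; m[:,430:]=0
# bottom edge per column
cols=np.arange(345,412,3); v=[np.max(np.nonzero(m[:,c])[0])+.5 for c in cols]
w=ray(K,C,np.c_[cols,v],10.); f=np.polyfit(w[:,1],w[:,0],1); res=w[:,0]-np.polyval(f,w[:,1])
f=np.polyfit(w[abs(res)<3,1],w[abs(res)<3,0],1); print("front edge x=",f,"yaw",np.degrees(np.arctan(-f[0])),abs(res).max())
# side edges at front part z=12
for rows in (range(210,220,2),):
    l=ray(K,C,[[np.min(np.nonzero(m[r])[0])-.5,r] for r in rows],12.); r_=ray(K,C,[[np.max(np.nonzero(m[r])[0])+.5,r] for r in rows],12.)
    print(l[:,:2].round(1),r_[:,:2].round(1)); yc=(l[:,1].mean()+r_[:,1].mean())/2; print("mid y",yc,"at x",(l[:,0].mean()+r_[:,0].mean())/2,"front x",np.polyval(f,yc))
go(420,227,90,4.2)
E
```

```text
front edge x= [3.01741858e-02 4.90970292e+02] yaw -1.7283290891522014 8.041893124383591
[[530.3 -44.4]
 [524.5 -44.3]
 [518.8 -44.2]
 [513.  -44. ]
 [507.3 -43.9]] [[ 531.  -281.2]
 [ 525.3 -280.9]
 [ 519.5 -280.6]
 [ 513.8 -280.3]
 [ 508.  -280. ]]
mid y -162.360744715129 at x 519.1576716275202 front x 486.07118863220387
from [420.3 226.8   5.7] shift [  0.2   0.2 -84.3] turn [ 0.0005  0.0013 -0.0001]
```

```bash
python3 - <<'E'
from h import *
go(470,100,110,2);go(470,0,110,0);go(430,-160,110,-1.9)
E
```

```text
from [420.3 226.8   5.7] shift [ -40.4 -130.1 -104.3] turn [0.0005 0.0013 0.0383]
from [420.3 226.8   5.7] shift [ -33.1 -229.8 -104.4] turn [0.0005 0.0013 0.0732]
from [420.3 226.8   5.7] shift [  18.5 -386.4 -104.5] turn [0.0006 0.0013 0.1063]
```

Emit:
send_rows([
  [0,0,-40,0,0,0,1],
  [-5,-5,-85,0,0,0,1],
  [-25,-45,-104,0,0,0.01,1],
  [-40,-90,-104,0,0,0.02,1],
  [-40,-135,-104,0,0,0.035,1],
  [-38,-180,-104,0,0,0.05,1],
  [-33,-228,-104,0,0,0.07,1],
  [-20,-275,-104,0,0,0.08,1],
  [-5,-322,-104,0,0,0.09,1],
  [10,-360,-104,0,0,0.1,1],
  [18,-386,-104,0,0,0.106,1],
  [18,-386,-104,0,0,0.106,1],
])

```text
clock: 5.65
ee_pos: [429.6, -162.5, 109.4]
orientation: [0.001, 0.018, 1.0, -0.0]
contact_force: [-0.0, 0.4, -0.8]
grip_width: 24.9
grip_force: 39.9
```

```bash
cat > look.py <<'E'
from h import *
import sys
s,p,r=pose(); print({k:np.round(s[k],2) for k in("clock","ee_pos","contact_force","grip_width","grip_force")})
im,d,K,C=cam("wrist"); P=pts(d,K,C); np.savez("w.npz",im,d,K,C)
save(sys.argv[1],im,1.5)
E
python3 look.py w4.png
```

```text
{'clock': np.float64(5.65), 'ee_pos': array([ 429.64, -162.55,  109.4 ]), 'contact_force': array([-0.01,  0.45, -0.81]), 'grip_width': np.float64(24.9), 'grip_force': np.float64(39.88)}
```

View pics/w4.png

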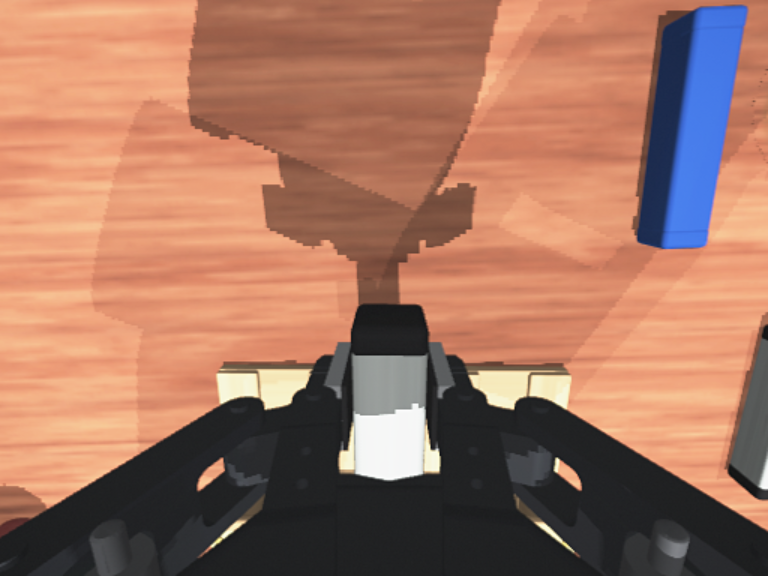

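The wrist view shows the case held with its near end at (390,305). The rack's front top edge runs from (218,366) to (571,370).

```bash
python3 - <<'E'
from h import *
s,p,r=pose()
im,d,K,C=[np.load("w.npz")[k] for k in np.load("w.npz").files]; P=pts(d,K,C)
a=ray(K,C,np.array([[218,369],[571,374]])/1.5,12.); b=ray(K,C,np.array([[218,365],[571,368]])/1.5,0.);print(a,a.mean(0),b)
dy=a[1]-a[0]; print("yaw",np.degrees(np.arctan2(-dy[0],dy[1])))
for v in range(196,262,4): print(v,P[v,260].round(1),P[v,158].round(1), P[v,375].round(1))
# case edges and near end in tool frame
t=r.inv().apply(P.reshape(-1,3)-p).reshape(P.shape)
k=(t[...,2]<28)&(np.abs(t[...,0]-15)<25)&(np.abs(t[...,1])<14); 
for v in (203,206,210,220,240,250): print(v,t[v,260].round(1),[t[v,u].round(1).tolist() for u in np.nonzero(k[v])[0][[0,-1]]])
E
```

```text
[[ 475.28965343 -277.82599169   12.        ]
 [ 487.09845861  -45.36468253   12.        ]] [ 481.19405602 -161.59533711   12.        ] [[ 4.78048398e+02 -2.83224699e+02  2.84217094e-14]
 [ 4.88882547e+02 -3.99806664e+01  0.00000000e+00]]
yaw -2.9080693335485406
196 [ 431.9 -163.    -1.8] [ 428.3 -263.7   -1.5] [435.9 -49.4  -1.7]
200 [ 436.1 -163.1   -2.1] [ 432.1 -263.9   -0.6] [439.8 -49.4  -1. ]
204 [ 405.1 -162.2  109.3] [ 436.4 -264.7   -1.1] [443.9 -49.2  -0.8]
208 [ 405.1 -162.2  116.2] [ 4.403e+02 -2.649e+02 -2.000e-01] [448.4 -48.5  -1.5]
212 [ 405.1 -162.2  122.7] [ 445.  -266.1   -1.8] [452.5 -48.3  -1.2]
216 [ 405.2 -162.2  128.5] [ 448.9 -266.2   -0.6] [456.6 -48.1  -0.8]
220 [ 406.7 -162.3  129.9] [ 453.5 -267.2   -1.6] [461.  -47.7  -0.9]
224 [ 408.3 -162.4  131.2] [ 457.6 -267.6   -1. ] [464.6 -48.1   0.7]
228 [ 410.3 -162.4  131.3] [ 4.616e+02 -2.679e+02 -3.000e-01] [470.1 -46.6  -1.8]
232 [ 412.5 -162.5  131.1] [ 466.3 -268.8   -1. ] [474.1 -46.7  -0.9]
236 [ 414.9 -162.6  130.6] [ 470.7 -269.3   -0.8] [478.8 -46.   -1.5]
240 [ 417.  -162.7  130.6] [ 475.6 -270.4   -1.9] [483.  -46.   -0.8]
244 [ 419.1 -162.7  130.7] [ 477.3 -268.4    4.1] [ 360.1 -160.9  251.6]
248 [ 421.4 -162.8  130.4] [ 478.9 -266.5   10. ] [487.  -49.7   8.9]
252 [ 423.5 -162.9  130.7] [ 482.1 -266.1   12.2] [489.8 -50.7  12. ]
256 [ 425.8 -163.   130.6] [ 487.2 -267.3   11. ] [494.7 -50.   11.2]
260 [ 427.4 -163.   131.7] [ 491.  -267.4   12.1] [499.6 -49.3  10.5]
203 [24.7 -2.   1.8] [[24.0, -13.5, 4.2], [24.6, 8.8, 2.3]]
206 [24.7 -2.  -3.6] [[24.0, -13.6, -1.6], [23.9, 9.7, -1.1]]
210 [ 24.8  -2.  -10.8] [[23.9, -13.7, -8.2], [21.9, 10.8, -2.1]]
220 [ 23.   -2.  -20.7] [[23.4, -13.6, -21.6], [22.5, 10.3, -19.2]]
240 [ 12.7  -2.  -21.3] [[12.6, -13.9, -21.0], [12.8, 13.8, -21.5]]
250 [  7.3  -2.  -21.4] [[7.7, -13.5, -22.1], [12.5, 13.6, -31.4]]
```

Emit:
send_rows([
  [13,2.5,40,0,0,0,1],
  [13,2.5,75,0,0,0,1],
  [13,2.5,89,0,0,0,1],
  [13,2.5,92,0,0,0,1],
  [13,2.5,92,0,0,0,1],
], force=25)

```text
clock: 6.2
ee_pos: [417.2, -156.1, 17.0]
orientation: [-0.0, 0.016, 1.0, 0.0]
contact_force: [0.2, 0.3, -0.3]
grip_width: 25.0
grip_force: 39.9
```

Emit:
send_rows([
  [0,-3.3,0,0,0,0,1],
  [-12,-3.3,0,0,0,0,1],
  [-25,-3.3,0,0,0,0,1],
  [-36,-3.3,0,0,0,0,1],
  [-42,-3.3,0,0,0,0,1],
  [-45,-3.3,0,0,0,0,1],
  [-48,-3.3,0,0,0,0,1],
  [-50,-3.3,0,0,0,0,1],
  [-52,-3.3,0,0,0,0,1],
  [-54,-3.3,0,0,0,0,1],
  [-56,-3.3,0,0,0,0,1],
  [-56,-3.3,0,0,0,0,1],
], force=25)

```text
clock: 7.4
ee_pos: [473.3, -162.0, 16.9]
orientation: [0.0, 0.016, 1.0, -0.0]
contact_force: [-0.4, -0.8, -0.8]
grip_width: 25.0
grip_force: 39.9
```

Emit:
send_rows([
  [-5,0,0,0,0,0,1],
  [-9,0,0,0,0,0,1],
  [-11,0,0,0,0,0,1],
  [-13,0,0,0,0,0,1],
  [-15,0,0,0,0,0,1],
  [-17,0,0,0,0,0,1],
  [-19,0,0,0,0,0,1],
  [-19,0,0,0,0,0,1],
], force=25)

```text
clock: 8.2
ee_pos: [486.1, -160.6, 15.7]
orientation: [-0.005, 0.017, 1.0, 0.002]
contact_force: [-25.4, -0.4, 2.6]
grip_width: 25.5
grip_force: 41.4
```

Bay 1's stop is felt at the 140 depth, with the case about 20 mm proud, so bay 1 suits the medium case. Next I'll back out and try bay 2.

Emit:
send_rows([
  [10,0,0,0,0,0,1],
  [35,0,0,0,0,0,1],
  [60,0,0,0,0,0,1],
  [74,0,0,0,0,0,1],
  [74,0,-20,0,0,0,1],
  [74,-35,-20,0,0,0,1],
  [74,-65,-20,0,0,0,1],
  [74,-74,-20,0,0,0,1],
  [74,-74,-10,0,0,0,1],
  [74,-74,-10,0,0,0,1],
], force=25)

```text
clock: 9.2
ee_pos: [414.9, -233.2, 25.7]
orientation: [-0.001, 0.017, 1.0, 0.001]
contact_force: [-0.0, 0.7, 0.0]
grip_width: 25.0
grip_force: 40.2
```

```bash
cat > rk.py <<'E'
from h import *
s,p,r=pose(); a=np.radians(-2.1); D=p[:2]-[483,-162]; ax=np.array([np.cos(a),np.sin(a)]); ay=np.array([-ax[1],ax[0]])
print("t",round(float(s["clock"]),2),"rack xyz",(D@ax).round(1),(D@ay).round(1),p[2].round(1),"yaw err deg",np.degrees(np.arctan2(*(-r.as_matrix()[[1,0],0])) - a).round(2),"F",np.round(s["contact_force"],1),s["grip_width"].round(1))
E
python3 - <<'E'
exec(open("rk.py").read())
im,d,K,C=cam("wrist"); P=pts(d,K,C); t=r.inv().apply(P.reshape(-1,3)-p).reshape(P.shape)
for v in (203,206,210,240): print(v,t[v,260].round(1))
E
```

```text
Traceback (most recent call last):
AttributeError: 'float' object has no attribute 'round'
```

```bash
sed -i 's/s\["grip_width"\].round(1)/round(float(s["grip_width"]),1)/' rk.py; cat > nr.py <<'E'
exec(open("rk.py").read())
im,d,K,C=cam("wrist"); P=pts(d,K,C); t=r.inv().apply(P.reshape(-1,3)-p).reshape(P.shape)
for v in (203,207,211,240): print(v,t[v,260].round(1))
E
python3 nr.py
```

```text
t 9.2 rack xyz -65.5 -73.6 25.7 yaw err deg 0.19 F [-0.   0.7  0. ] 25.0
203 [24.7 -0.5  1.5]
207 [24.8 -0.6 -6. ]
211 [ 24.6  -0.6 -12. ]
240 [ 12.6  -0.6 -21.1]
```

Emit:
send_rows([
  [0,0,9,0,0,0,1],
  [-12,0,9,0,0,0,1],
  [-25,0,9,0,0,0,1],
  [-36,0,9,0,0,0,1],
  [-42,0,9,0,0,0,1],
  [-46,0,9,0,0,0,1],
  [-49,0,9,0,0,0,1],
  [-51,0,9,0,0,0,1],
  [-53,0,9,0,0,0,1],
  [-55,0,9,0,0,0,1],
  [-55,0,9,0,0,0,1],
])

```text
clock: 10.35
ee_pos: [463.6, -232.9, 16.5]
orientation: [-0.006, 0.017, 1.0, 0.003]
contact_force: [-33.6, 0.0, 4.6]
grip_width: 25.1
grip_force: 44.1
```

Bay 2 stops at the 120 depth, so it takes the short case and bay 0 takes the long one.

Emit:
send_rows([
  [15,0,0,0,0,0,1],
  [40,0,0,0,0,0,1],
  [50,0,0,0,0,0,1],
  [50,0,-20,0,0,0,1],
  [50,30,-20,0,0,0,1],
  [50,70,-20,0,0,0,1],
  [50,110,-20,0,0,0,1],
  [50,140,-20,0,0,0,1],
  [50,148,-20,0,0,0,1],
  [50,148,-10,0,0,0,1],
  [50,148,-10,0,0,0,1],
])

```text
clock: 11.45
ee_pos: [425.7, -86.7, 27.0]
orientation: [-0.0, 0.016, 1.0, -0.0]
contact_force: [0.3, 0.6, -1.2]
grip_width: 25.0
grip_force: 40.1
```

```bash
python3 nr.py
```

```text
t 11.45 rack xyz -60.0 73.1 27.0 yaw err deg 0.23 F [ 0.3  0.6 -1.2] 25.0
203 [24.9 -0.5  0.9]
207 [25.4 -0.6 -7.9]
211 [ 25.3  -0.6 -14.2]
240 [ 12.7  -0.6 -21.4]
```

Emit:
send_rows([
  [0,0.5,10,0,0,0,1],
  [-15,0.5,10,0,0,0,1],
  [-35,0.5,10,0,0,0,1],
  [-55,0.5,10,0,0,0,1],
  [-70,0.5,10,0,0,0,1],
  [-77,0.5,10,0,0,0,1],
  [-80,0.5,10,0,0,0,1],
  [-83,0.5,11,0,0,0,1],
  [-85,0.5,12,0,0,0,1],
  [-87,0.5,12,0,0,0,1],
  [-89,0.5,12,0,0,0,1],
  [-89,0.5,12,0,0,0,1],
])

```text
clock: 12.7
ee_pos: [509.6, -87.9, 14.9]
orientation: [-0.004, 0.017, 1.0, 0.001]
contact_force: [-16.6, -2.0, 3.2]
grip_width: 25.1
grip_force: 41.5
```

```bash
python3 nr.py
```

```text
t 12.7 rack xyz 23.9 75.0 14.9 yaw err deg 0.19 F [-16.6  -2.    3.2] 25.1
203 [24.8 -0.5  1.1]
207 [25.1 -0.6 -7.1]
211 [ 25.3  -0.6 -14. ]
240 [ 12.9  -0.6 -21.9]
```

Emit:
send_rows([
  [-89,0,0,0,0,0,0.3],
  [0,0,0,0,0,0,0.3],
])

```text
clock: 12.95
ee_pos: [525.0, -90.5, 16.1]
orientation: [0.004, 0.016, 1.0, -0.001]
contact_force: [1.7, -2.3, -1.5]
grip_width: 52.4
grip_force: 0.0
```

I made a slip in that first row: it sent −89 where I meant 0. The second row brought the arm back. Now I'll check what happened.

Emit:
send_rows([
  [0,0,0,0,0,0,0.3],
  [0,0,-20,0,0,0,0.3],
  [0,0,-60,0,0,0,0.3],
  [0,0,-90,0,0,0,0.3],
  [0,0,-90,0,0,0,0.3],
])

```text
clock: 13.45
ee_pos: [515.8, -89.1, 109.3]
orientation: [0.002, 0.016, 1.0, -0.001]
contact_force: [-0.1, 0.4, 0.2]
grip_width: 60.0
grip_force: 0.0
```

```bash
python3 rk.py; python3 look.py w5.png
```

```text
t 13.45 rack xyz 30.1 74.0 109.3 yaw err deg 0.22 F [-0.1  0.4  0.2] 60.0
{'clock': np.float64(13.45), 'ee_pos': array([515.84, -89.12, 109.26]), 'contact_force': array([-0.13,  0.37,  0.23]), 'grip_width': np.float64(60.04), 'grip_force': np.float64(0.0)}
```

View pics/w5.png

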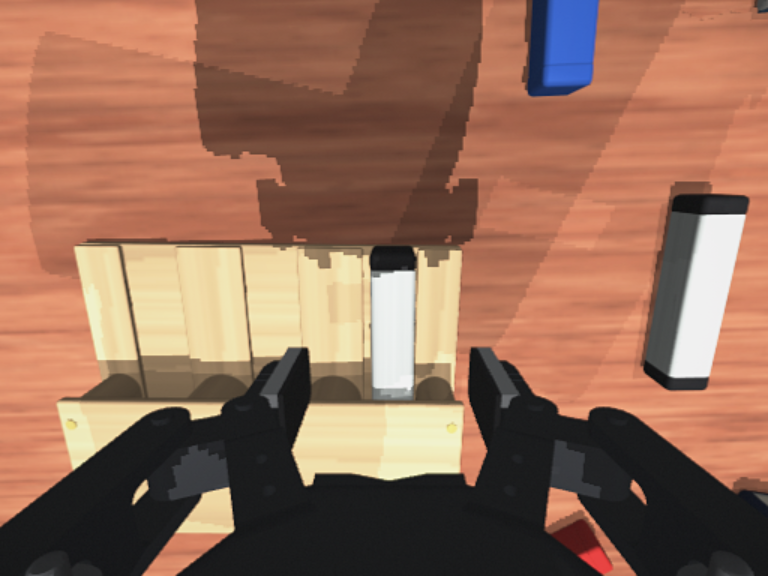

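The long case is seated and flush at (393,247), level with the rack's front edge. The short case's near end is at (710,197). I'll measure it from here.

```bash
python3 - <<'E'
from h import *
im,d,K,C=[np.load("w.npz")[k] for k in np.load("w.npz").files]; P=pts(d,K,C)
# held-home case near end and top
print("long near", P[166,262].round(1), P[172,262].round(1), "edge", P[163:168,290].round(1)[:, :].tolist())
print(ray(K,C,np.array([[674,196],[748,196],[646,377],[709,377]])/1.5,28.).round(1))
print(P[int(240/1.5),int(705/1.5)].round(1))
go(485,98,70,-0.4)
E
```

```text
long near [484.2 -86.8  24.5] [487.4 -87.   35.2] edge [[486.6, -60.0, -1.1], [486.4, -60.8, 5.9], [487.0, -60.9, 7.5], [487.5, -61.2, 10.0], [488.4, -61.2, 10.0]]
[[459.5  66.4  28. ]
 [460.8 106.5  28. ]
 [568.3  66.9  28. ]
 [569.5 105.7  28. ]]
[484.3  88.4  27. ]
from [515.  -88.9 107.6] shift [ 36.3 185.9  37.3] turn [-0.0007  0.0032 -0.0259]
```

Emit:
send_rows([
  [5,45,0,0,0,0,0],
  [10,90,10,0,0,-0.01,0],
  [20,130,20,0,0,-0.02,0],
  [30,170,30,0,0,-0.026,0],
  [35,184,37,0,0,-0.026,0],
  [35,184,37,0,0,-0.026,0],
])

```text
clock: 14.1
ee_pos: [483.3, 97.7, 67.2]
orientation: [-0.002, 0.002, 1.0, -0.0]
contact_force: [0.5, 0.6, -0.3]
grip_width: 85.3
grip_force: 0.0
```

```bash
cat > cs.py <<'E'
from h import *
import sys
s,p,r=pose(); im,d,K,C=cam("wrist"); P=pts(d,K,C); t=r.inv().apply(P.reshape(-1,3)-p).reshape(P.shape)
print(float(s["clock"]),p.round(1),s["grip_width"])
k=((P[...,2]>23)&(P[...,2]<32)&(np.abs(t[...,1])<35)&(d>0)).astype(np.uint8); k[:100]=0
k=cv2.morphologyEx(k,cv2.MORPH_OPEN,np.ones((3,3),np.uint8))
c=max(cv2.findContours(k,0,1)[0],key=cv2.contourArea); w=ray(K,C,c[:,0,:],28.)[:,:2].astype(np.float32)
print(cv2.minAreaRect(w)); 
q=P[k>0]; print("near end x",np.percentile(q[:,0],1))
x0=q[:,0].min()
for a in (8,20,32,44):
    b=q[np.abs(q[:,0]-x0-a)<4]; print(a,np.percentile(b[:,1],[2,98]).round(1),np.median(b[:,2]).round(1))
E
python3 cs.py
```

```text
14.1 [483.3  97.7  67.2] 85.3467133135387
((513.83935546875, 96.68722534179688), (24.783954620361328, 109.74087524414062), 88.86717224121094)
near end x 460.5866890917119
8 [ 85.1 109.5] 27.2
20 [ 84.8 109.6] 27.0
32 [ 84.6 109.1] 27.0
44 [ 84.3 108.5] 27.0
```

Emit:
send_rows([
  [-2,0,30,0,0,0.015,0],
  [-2,0,55,0,0,0.015,0],
  [-2,0,62,0,0,0.015,0],
  [-2,0,62,0,0,0.015,0.3],
  [-2,0,62,0,0,0.015,0.6],
  [-2,0,62,0,0,0.015,1],
  [-2,0,62,0,0,0.015,1],
  [-2,0,62,0,0,0.015,1],
  [-2,0,62,0,0,0.015,1],
  [-2,0,62,0,0,0.015,1],
], force=40)

```text
clock: 15.15
ee_pos: [488.2, 96.4, 7.9]
orientation: [0.001, 0.011, 1.0, 0.0]
contact_force: [-1.5, -1.4, 11.0]
grip_width: 25.1
grip_force: 39.0
```

```bash
python3 - <<'E'
from h import *
go(485,97.5,120,-1.1); go(432,-233,120,-2.1); go(432,-234,30,-2.1)
E
```

```text
from [488.2  96.4   7.9] shift [   3.     1.  -112.1] turn [ 0.0002  0.0017 -0.0023]
from [488.2  96.4   7.9] shift [  48.9 -330.5 -112.2] turn [0.0002 0.0017 0.0152]
from [488.2  96.4   7.9] shift [  49.  -331.5  -22.2] turn [0.0002 0.0017 0.0152]
```

Emit:
send_rows([
  [0,0,-40,0,0,0,1],
  [0,0,-85,0,0,0,1],
  [5,-48,-90,0,0,0,1],
  [10,-96,-90,0,0,0,1],
  [15,-144,-90,0,0,0,1],
  [20,-192,-90,0,0,0.005,1],
  [25,-240,-90,0,0,0.01,1],
  [28,-288,-90,0,0,0.015,1],
  [28,-328,-90,0,0,0.015,1],
  [28,-332,-90,0,0,0.015,1],
  [28,-332,-50,0,0,0.015,1],
  [28,-332,-25,0,0,0.015,1],
])

```text
clock: 16.35
ee_pos: [452.2, -235.1, 31.2]
orientation: [0.0, 0.019, 1.0, -0.0]
contact_force: [-0.3, -0.2, -0.8]
grip_width: 24.9
grip_force: 40.3
```

Emit:
send_rows([
  [0,0,0,0,0,0,1],
])

```text
clock: 16.45
ee_pos: [450.6, -233.7, 29.9]
orientation: [-0.002, 0.018, 1.0, 0.001]
contact_force: [1.0, -0.2, 0.2]
grip_width: 25.3
grip_force: 40.2
```

```bash
python3 nr.py
```

```text
t 16.45 rack xyz -29.8 -72.8 29.9 yaw err deg -0.01 F [ 1.  -0.2  0.2] 25.3
203 [27.7 -0.6 -8.2]
207 [ 27.8  -0.6 -15.1]
211 [ 26.8  -0.6 -18.5]
240 [ 11.4  -0.6 -18.7]
```

Emit:
send_rows([
  [0,-1,6,0,0,0,1],
  [0,-1,11,0,0,0,1],
  [-15,-1,11,0,0,0,1],
  [-32,-1,11,0,0,0,1],
  [-45,-1,11,0,0,0,1],
  [-50,-1,11,0,0,0,1],
  [-53,-1,11,0,0,0,1],
  [-56,-1,12,0,0,0,1],
  [-58,-1,13,0,0,0,1],
  [-60,-1,13,0,0,0,1],
  [-62,-1,13,0,0,0,1],
  [-62,-1,13,0,0,0,1],
])

```text
clock: 17.7
ee_pos: [507.6, -236.0, 17.5]
orientation: [-0.006, 0.019, 1.0, 0.002]
contact_force: [-27.5, -2.6, 6.5]
grip_width: 24.9
grip_force: 41.8
```

```bash
python3 nr.py
```

```text
t 17.7 rack xyz 27.3 -73.1 17.5 yaw err deg -0.03 F [-27.5  -2.6   6.5] 24.9
203 [ 29.6  -0.6 -14.3]
207 [ 28.3  -0.6 -16.9]
211 [ 26.8  -0.6 -18.5]
240 [ 11.4  -0.6 -18.7]
```

Emit:
send_rows([
  [1,0,0,0,0,0,0.3],
  [1,0,0,0,0,0,0.3],
  [1,0,0,0,0,0,0.3],
  [1,0,-15,0,0,0,0.3],
  [1,0,-55,0,0,0,0.3],
  [1,0,-90,0,0,0,0.3],
  [1,0,-90,0,0,0,0.3],
])

```text
clock: 18.45
ee_pos: [515.8, -239.5, 114.3]
orientation: [0.003, 0.018, 1.0, -0.002]
contact_force: [0.9, -0.3, -0.8]
grip_width: 59.6
grip_force: 0.0
```

```bash
cat > near.py <<'E'
exec(open("rk.py").read())
im,d,K,C=cam("wrist"); P=pts(d,K,C); Q=P[...,:2]-[483,-162]; X=Q@ax; Y=Q@ay; z=P[...,2]
for b,y in enumerate((74,0,-74)):
    k=(z>30)&(z<39)&(abs(Y-y)<20)&(X<80)&(X>-40)
    f=(z>8)&(z<14)&(abs(Y-y)>20)&(abs(Y-y)<35)&(X<40)&(X>-15)
    if k.sum()>30: print(b,"case near",np.percentile(X[k],1).round(1),"rack front",np.percentile(X[f],1).round(1),"y",np.percentile(Y[k],[3,97]).round(1),"z",np.median(z[k]).round(1),k.sum())
E
python3 near.py; python3 - <<'E'
from h import *
go(451,200,110,3.8); go(451,369.7,70,3.8)
E
```

```text
t 18.45 rack xyz 35.7 -76.2 114.3 yaw err deg 0.0 F [ 0.9 -0.3 -0.8] 59.6
0 case near -1.1 rack front 0.5 y [62.2 85.9] z 34.8 2794
2 case near -1.9 rack front -0.3 y [-86.2 -62.3] z 35.0 2614
from [ 514.9 -239.   112.3] shift [ 80.  436.4   0.9] turn [-0.0026  0.0047 -0.1029]
from [ 514.9 -239.   112.3] shift [ 86.4 606.1  40.4] turn [-0.0026  0.0047 -0.1029]
```

Emit:
send_rows([
  [7,48,0,0,0,-0.008,0],
  [14,96,0,0,0,-0.016,0],
  [21,144,0,0,0,-0.024,0],
  [28,192,0,0,0,-0.032,0],
  [35,240,0,0,0,-0.04,0],
  [42,288,0,0,0,-0.048,0],
  [49,336,0,0,0,-0.056,0],
  [56,384,0,0,0,-0.07,0],
  [63,432,0,0,0,-0.08,0],
  [70,480,0,0,0,-0.09,0],
  [77,528,5,0,0,-0.103,0],
  [84,572,15,0,0,-0.103,0],
])

```text
clock: 19.7
ee_pos: [449.8, 339.0, 94.1]
orientation: [0.0, -0.034, 0.999, 0.0]
contact_force: [1.4, -0.7, 0.1]
grip_width: 85.5
grip_force: 0.0
```

Emit:
send_rows([
  [2,30,25,0,0,0,0],
  [2,32,25,0,0,0,0],
  [2,32,25,0,0,0,0],
])

```text
clock: 20.0
ee_pos: [445.1, 368.4, 68.0]
orientation: [-0.001, -0.034, 0.999, -0.001]
contact_force: [-0.6, 0.2, 0.6]
grip_width: 85.4
grip_force: 0.0
```

```bash
python3 cs.py
```

```text
20.0 [445.1 368.4  68. ] 85.4059779896858
((478.68011474609375, 370.8441467285156), (105.1844711303711, 25.19938087463379), 3.3082497119903564)
near end x 427.64497633451714
8 [355.7 380.4] 27.2
20 [356.3 381.3] 27.0
32 [357.6 381.5] 27.1
44 [358.4 382.6] 27.0
```

Emit:
send_rows([
  [-7,0.5,30,0,0,0,0],
  [-7,0.5,55,0,0,0,0],
  [-7,0.5,62,0,0,0,0],
  [-7,0.5,62,0,0,0,0.3],
  [-7,0.5,62,0,0,0,0.6],
  [-7,0.5,62,0,0,0,1],
  [-7,0.5,62,0,0,0,1],
  [-7,0.5,62,0,0,0,1],
  [-7,0.5,62,0,0,0,1],
  [-7,0.5,62,0,0,0,1],
], force=40)

```text
clock: 21.05
ee_pos: [453.6, 369.6, 8.0]
orientation: [0.001, -0.033, 0.999, 0.0]
contact_force: [-1.1, -1.2, 9.8]
grip_width: 25.1
grip_force: 39.3
```

```bash
python3 - <<'E'
from h import *
go(475,0,110,0); go(436,-160,110,-2.1); go(436,-160,30,-2.1)
E
```

```text
from [453.6 369.6   8. ] shift [   3.  -370.1 -102.3] turn [0.0007 0.0012 0.0664]
from [453.6 369.6   8. ] shift [  52.6 -527.2 -102.4] turn [0.0008 0.0012 0.103 ]
from [453.6 369.6   8. ] shift [  52.7 -527.2  -22.4] turn [0.0008 0.0012 0.103 ]
```

Emit:
send_rows([
  [0,0,-40,0,0,0,1],
  [0,0,-85,0,0,0,1],
  [0,-48,-100,0,0,0.005,1],
  [0,-96,-100,0,0,0.012,1],
  [0,-144,-100,0,0,0.02,1],
  [0,-192,-100,0,0,0.03,1],
  [0,-240,-100,0,0,0.04,1],
  [0,-288,-100,0,0,0.05,1],
  [3,-336,-100,0,0,0.06,1],
  [8,-384,-100,0,0,0.07,1],
  [20,-430,-100,0,0,0.085,1],
  [36,-474,-100,0,0,0.095,1],
])

```text
clock: 22.25
ee_pos: [448.7, -108.2, 107.4]
orientation: [0.001, 0.015, 1.0, -0.0]
contact_force: [0.3, 0.2, -0.5]
grip_width: 25.1
grip_force: 40.1
```

Emit:
send_rows([
  [8,-30,0,0,0,0.008,1],
  [16,-53,20,0,0,0.008,1],
  [16,-53,60,0,0,0.008,1],
  [16,-53,75,0,0,0.008,1],
  [16,-53,75,0,0,0.008,1],
])

```text
clock: 22.75
ee_pos: [429.8, -158.3, 30.5]
orientation: [-0.001, 0.019, 1.0, 0.001]
contact_force: [0.1, 0.0, -0.4]
grip_width: 25.0
grip_force: 40.1
```

```bash
python3 nr.py
```

```text
t 22.75 rack xyz -53.3 1.7 30.5 yaw err deg -0.04 F [ 0.1  0.  -0.4] 25.0
203 [26.2 -0.6 -3.3]
207 [26.  -0.6 -9.7]
211 [ 26.4  -0.6 -17.2]
240 [ 11.8  -0.6 -19.5]
```

Emit:
send_rows([
  [0,-1.7,7,0,0,0,1],
  [0,-1.7,12,0,0,0,1],
  [-20,-1.7,12,0,0,0,1],
  [-40,-1.7,12,0,0,0,1],
  [-58,-1.7,12,0,0,0,1],
  [-68,-1.7,12,0,0,0,1],
  [-73,-1.7,12,0,0,0,1],
  [-76,-1.7,13,0,0,0,1],
  [-79,-1.7,14,0,0,0,1],
  [-82,-1.7,14,0,0,0,1],
  [-84,-1.7,14,0,0,0,1],
  [-84,-1.7,14,0,0,0,1],
])

```text
clock: 24.0
ee_pos: [508.1, -161.5, 16.5]
orientation: [-0.006, 0.019, 1.0, 0.002]
contact_force: [-24.1, -0.3, 4.0]
grip_width: 25.1
grip_force: 41.4
```

```bash
python3 nr.py
```

```text
t 24.0 rack xyz 25.1 1.4 16.5 yaw err deg -0.03 F [-24.1  -0.3   4. ] 25.1
203 [27.1 -0.6 -6.2]
207 [ 27.2  -0.6 -13.3]
211 [ 26.2  -0.6 -16.8]
240 [ 12.   -0.6 -19.9]
```

Emit:
send_rows([
  [1,0,0,0,0,0,0.3],
  [1,0,0,0,0,0,0.3],
  [1,0,0,0,0,0,0.3],
  [1,0,-15,0,0,0,0.3],
  [1,0,-55,0,0,0,0.3],
  [1,0,-95,0,0,0,0.3],
  [1,0,-95,0,0,0,0.3],
  [1,0,-95,0,0,0,0.3],
])

```text
clock: 24.85
ee_pos: [514.8, -163.6, 114.0]
orientation: [0.001, 0.018, 1.0, -0.0]
contact_force: [-0.7, -0.5, -0.1]
grip_width: 59.7
grip_force: 0.0
```

```bash
python3 near.py; python3 look.py w6.png
```

```text
t 24.85 rack xyz 31.8 -0.5 114.0 yaw err deg -0.0 F [-0.7 -0.5 -0.1] 59.7
0 case near -1.4 rack front 0.3 y [62.5 86.3] z 34.9 2377
1 case near -1.5 rack front 0.2 y [-12.   12.2] z 35.0 2608
2 case near -2.0 rack front -0.6 y [-85.4 -61.5] z 35.0 2320
{'clock': np.float64(24.9), 'ee_pos': array([ 513.99, -163.39,  112.95]), 'contact_force': array([-0.22,  0.15, -0.71]), 'grip_width': np.float64(59.97), 'grip_force': np.float64(0.0)}
```

View pics/w6.png

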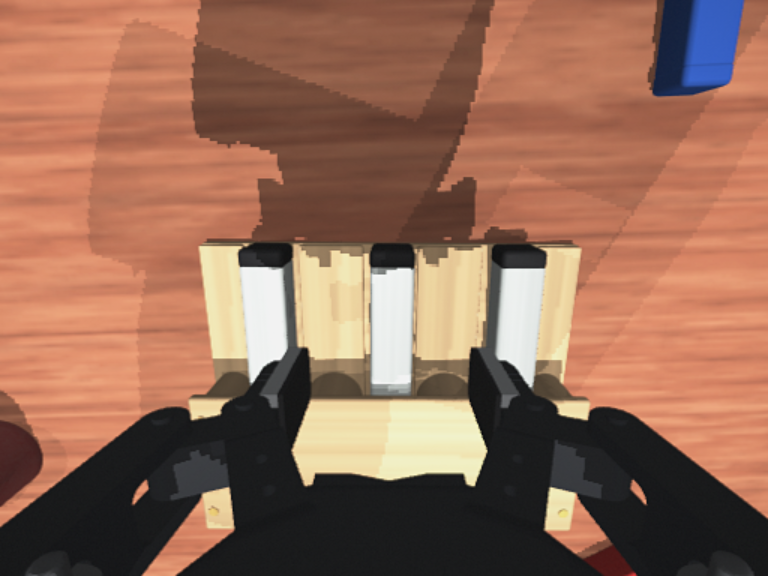

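All three cases lie flush at the rack's front edge, with near ends at (265,247), (391,247) and (518,247). They measure within 2 mm of flush, and the gripper is clear of everything. Handing in.

```bash
python3 -c "
from bench import robot
print(robot.close_job())"
```

```text
the job is handed in; nothing more can be done
None
```

I handed the job in with all three cases home and measured within about 2 mm of flush: long in the left bay, medium in the middle and short in the right, in about 25 s of the 72 s; the verdict was not shown.

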